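# Vent the flow cell: rock the tilt gauge to its set tab and hold

### The job

Pick up the tilt gauge that carries the flow cell, by the black grip on top, and set it level astride the round stud of the steel block, its notched foot fully down on the middle of the stud, square to it. Then rock it over sideways on the stud until its swinging pointer settles over the brass set tab on the dial, and finish while still holding it there: gripped, steady, and pressed lightly down on the stud. Do not touch the pointer or the tab, and leave the beaker, the jar and the bracket alone.

Things in the scene. Friction and masses are not known exactly. Their poses are not given: they have to be found in the camera images.
- gauge: Tilt gauge, loose, 0.3 to 0.6 kg, 126 (y) x 50 (x) x 159 mm tall, standing on two aluminium feet (12 x 50 mm, at y +-57). Origin: centre of underside at foot-bottom level; z up, x normal to the dial. Dial: white plate 8 thick, z 34 to 118, read from +x. Glass flow cell tube along y on its back, z 75, x -5 to -27. Black grip on top. Let go on the stud, it topples to one side.
- gauge_grip (a point): Centre of the black grip, at (0, 0, 142) mm in the gauge's frame; gauge's axes. Grip: 20 thick (y) x 34 (x) mm, 17 mm up to its top, 24 mm down to the dial plate's top edge. Held across its 20 mm (along y), the gauge cannot turn about x in the hand.
- gauge_seat (a point): At (0, 0, 9.9) mm in the gauge's frame, gauge's axes: lies on the bar's axis when the gauge is fully seated; rocking is a turn about x through it. It is in an inverted 90 degree V notch under the gauge, 30 mm long along x, apex at z 24, lips at z 6, y +-18.
- pointer: Steel pointer, a damped pendulum 63 mm long hanging from a pivot on the dial's front at (12, 0, 105) mm in the gauge's frame, turning about the gauge's x. Origin at the pivot; z points from tip to pivot, so it stays upright in the world. Settles in about 1.5 s. It must swing freely: leave it untouched.
- set_tab: Brass tab, 6 mm wide, on the dial's front 64 to 76 mm from the pivot; friction keeps it. Origin at the pivot; z points from tab to pivot. Set 0.15 to 0.30 rad from the gauge's z axis, positive about gauge x (tab towards gauge +y). Turning the gauge by that angle negatively about its x (top leans to its +y) brings the tab under the pointer.
- stud: Stud block, fixed: steel base 80 (x) x 170 (y) x 16 mm; a post 16 mm thick (y) carries a level round bar, 20 diameter, 60 long along x, its axis 75 mm above the bench. Uneven shoulders, tops 36 mm (+y side) and 28 mm (-y) above the bench, clear of the gauge's feet up to about 0.4 rad of rocking. Origin: centre of underside; z up.
- stud_axis (a point): Middle of the bar's axis, 75 mm above the bench; axes as the stud block.
- beaker: Bystander: glass beaker, 64 diameter, 80 mm tall; origin under its centre.
- bottle: Bystander: white plastic jar with black cap, 54 diameter, 120 mm tall; origin under its centre.
- bracket: Bystander: small black U bracket 60 x 30 x 36 mm; origin under its centre.
Mind the look-alikes: they are no part of the job. There is more than one size of the stud; the one meant has the size given above.

How it is judged (in metres and radians):
On the way, in this order (a step that is already met when the one before it is completed fails the run):
1. the gauge is lifted clear of the bench by the gripper (height (world z) of gauge above 0.05 m and contact force between the fingers and gauge above 1 N), for 0.1 s.
2. the gauge is seated on the stud, about level (within 0.09 rad) (x of gauge_seat in the frame of stud between -0.018 and 0.018 m and y of gauge_seat in the frame of stud between -0.004 and 0.004 m and z of gauge_seat in the frame of stud between 0.071 and 0.079 m and angle between the x axis of gauge and the x axis of stud, either way round below 0.12 rad and contact force between gauge and stud above 0.3 N and angle between gauge's own z axis and vertical below 0.09 rad), for 0.1 s.
3. rocked on the stud until the pointer rests over the tab (x of gauge_seat in the frame of stud between -0.018 and 0.018 m and y of gauge_seat in the frame of stud between -0.004 and 0.004 m and z of gauge_seat in the frame of stud between 0.071 and 0.079 m and angle between the x axis of gauge and the x axis of stud, either way round below 0.12 rad and contact force between gauge and stud above 0.3 N and angle between the z axis of pointer and the z axis of set_tab, either way round below 0.05 rad and contact force between the fingers and gauge above 1 N), for 0.5 s.
At the end, for the whole second after the job is handed in: Gauge seated on the stud (notch within 4 mm of the bar axis, 18 mm of its middle along the bar, yaw within 0.12 rad, contact over 0.3 N), pointer at rest within 0.05 rad of the set tab, gripper still holding the gauge (over 1 N) and still, gauge off the bench (all of step 3 and velocity of joint pointer between -0.15 and 0.15 rad/s and linear speed of gauge below 0.01 m/s and contact force between gauge and table below 0.05 N); the arm keeps its last pose, push and grip.
It fails at once if the beaker is disturbed (moved over 20 mm) (distance of beaker from where it was at the start of the episode above 0.02 m).
It fails at once if the jar is disturbed (moved over 20 mm) (distance of bottle from where it was at the start of the episode above 0.02 m).
It fails at once if the bracket is disturbed (moved over 20 mm) (distance of bracket from where it was at the start of the episode above 0.02 m).
It fails at once if the robot touches the pointer or the set tab (contact force between any of the arm, the fingers and pointer above 0.3 N or contact force between any of the arm, the fingers and set_tab above 0.3 N).
It also fails if it takes over 45 s, if anything falls off the work surface, if the arm or the gripper's body presses on something with over 40 N, if the wrist force passes 120 N, or if a joint passes its speed limit or range.

### The arm

A 6-joint arm with a two-finger parallel gripper is mounted at the origin on the work surface. World frame = base frame: x ahead of the robot, y to its left, z up, the work surface at z = 0. Lengths are in mm, angles in rad, forces in N, time in s.
With the tool pointing down it reaches from about 350 to 875 mm from the base axis. Payload 4.2 kg.
Tool frame: the origin (TCP) lies between the finger pads; the fingertips stand 11 mm ahead of it and the grasp point (between the pads) lies 8 mm behind it; z points along the fingers, y is the line along which they close (so a half turn about z gives the same grasp; the last joint's range is limited). The gripper opens to 85 mm and grips with 20 to 120 N. Pads are 22 mm wide; open, the fingers measure 114 mm over their backs; the gripper's body (76 mm by 85 mm) begins 54 mm behind the grasp point. The pads swing forward as they close: fully open they stand 13 mm farther back than shut.
Start: joints at [0.259, 0.385, 0.008, 0, -1.194, -0.259], TCP at [624.979, 0.025, 242.312] pointing down, gripper open.
Joint ranges: [-3.14, 3.14], [-1.21, 2.06], [-1.07, 1.41], [-3.16, 2.05], [-2.99, -0.16], [-3.1, 3.1]. Speed limits (rad/s): [2.79, 2.79, 3.14, 3.14, 3.14, 3.14].

### API

Orientations are given as a unit quaternion [x, y, z, w].
In Python, from cell import bot, eyes, ticket, spot_in, pinpoint gives the robot as it stands. The module is installed in compiled form; this text tells all that it offers.
- The arm moves only by the tool drive_tool, never from a script. Its argument "plan" is a list of rows, each an object with "dp": the shift along the tool's x, y, z in mm, a list of three; "dr": the turn, a rotation vector about the tool's x, y, z in degrees, a list of three. In form: [{"dp": [x, y, z], "dr": [wx, wy, wz]}, ...]. A call has 1 to 20 rows; each row shifts and turns the commanded pose from where the row before left it, along the tool's axes as they then stand; what a row does not reach is not made up. A row lasts 1/10 s, in which the tool goes at most 50 mm and 8.59 degrees, less where a joint would pass 70% of its speed; a pose out of reach is approached as far as the arm can. A call is refused whole if a number of a shift passes 50 or a number of a turn 8.59, either way. A call with a gripper value outside its range is refused whole. "claw" is the opening in per cent of the stroke, from 0 (shut) to 100 (fully open), set as the call begins (left out, the last holds). The fingers move at their own pace and stop on an object; "force" is the grip in N (left out, the last holds). Time passes only in rows, so rows that do not move let the fingers close. It gives the time, the measured TCP pose, the force, the opening and the grip force at its end, in the units of the state.
- bot.read_state(): the state, without advancing time (a new reading comes with each control period).
- eyes.snapshot(name): name is "scene" or "side" or "wrist"; returns a dict with "image" (420x560x3 uint8, red, green, blue), "vertical_fov" (degrees; the focal length in pixels is half the picture's height over the tangent of half this angle, whatever the lens; pixels are square), "cx", "cy" (the principal point, pixels), "dist_coeffs" ([k1, k2, p1, p2, k3] as OpenCV has them; the pictures are not rectified), "extrinsics" (4x4, takes a point from camera to world coordinates); the wrist camera has in their place "T_tool_cam" (4x4, takes a point from camera to tool coordinates, whose origin is the TCP and whose axes are the flange's). Camera axes: x right, y down, z forward; pixel columns grow to the right and rows downward; lengths in mm; the calibration is good to about 2 mm. A picture is of the moment at which its call begins: read the wrist's pose just before it. There is no depth.
- ticket.sign_off(): hands the job in; it is judged then, once.
Trained networks look in the newest picture that a camera, given by its name, has taken for a name from the list of things; names that differ only in an ending like _2 or _b are one class to them, and where a whole thing is asked for, a point or a joint stands for the part that bears it (a point fixed in the world has none). Each returns a list of dicts, best first, with "conf" (0 to 1); they miss things now and then, are a little off and sometimes report something else, mostly with a low value. They report only what shows in the picture. A call takes as long as a camera call. They do not tell look-alikes from the thing itself.
- spot_in(name, camera): "bbox" ([left, top, right, bottom] in pixels, round what is visible of it).
- pinpoint(name, camera): "position" ([column, row] in pixels: a listed point, or the origin of a listed thing).
The state is a dict: "time_s": time; "joint_positions": joint angles; "dq": joint speeds; "joint_torque": joint torques, N m; "tcp_pos": TCP position; "tool_rot": TCP orientation; "wrist_force": force on the tool from outside, world axes, zero at the start; "torque": the same for the moment, N m; "grip_width": opening from 0.0 (shut) to 1.0 (fully open); "finger_force": force on a finger pad.
Only numpy, scipy, OpenCV 4.12 (cv2) and the standard library are available. Lean on these libraries where they do the work, as an engineer would, in place of code of your own. Each camera call takes 0.05 s, during which the arm holds its last target. There are 200 camera calls.

## Working session

There is one attempt and no reset: what is moved stays moved. The work goes in short steps, Python scripts to look and compute and a tool call to move; the robot and the scene stay as the last step left them, time stands still between calls to the robot, and variables do not carry over. Pictures are saved under pics/ and viewed, at most 10 in all, crops included, and the job is handed in when it is done.

Besides the shell and the picture viewer there is one more tool, called after "Call:" by a JSON object that holds its "method" and its "body", one argument or row to a line. drive_tool: Moves the arm, as the interface text tells. Its arguments: {"type":"object","properties":{"plan":{"type":"array"},"claw":{"type":"number"},"force":{"type":"number"}},"required":["plan"]}

```bash
mkdir -p pics; cat > h.py <<'E'
import numpy as np,cv2
from cell import bot,eyes,ticket,spot_in,pinpoint
from scipy.spatial.transform import Rotation as R
def cam(n):
    st=bot.read_state(); s=eyes.snapshot(n)
    f=210/np.tan(np.radians(s["vertical_fov"])/2)
    K=np.array([[f,0,s["cx"]],[0,f,s["cy"]],[0,0,1.]])
    if "extrinsics" in s: T=np.array(s["extrinsics"])
    else:
        B=np.eye(4);B[:3,:3]=R.from_quat(st["tool_rot"]).as_matrix();B[:3,3]=st["tcp_pos"];T=B@np.array(s["T_tool_cam"])
    return dict(img=s["image"],K=K,d=np.array(s["dist_coeffs"],float),T=T)
def proj(c,P):
    Ti=np.linalg.inv(c["T"]);P=np.atleast_2d(np.array(P,float))
    return cv2.projectPoints(P,cv2.Rodrigues(Ti[:3,:3])[0],Ti[:3,3],c["K"],c["d"])[0][:,0]
def ray(c,uv):
    p=cv2.undistortPoints(np.array([[uv]],float),c["K"],c["d"])[0,0]
    v=c["T"][:3,:3]@np.array([p[0],p[1],1]);return c["T"][:3,3],v/np.linalg.norm(v)
def onz(c,uv,z):
    o,v=ray(c,uv);return o+v*(z-o[2])/v[2]
def tri(l):
    A=0;b=0
    for c,uv in l:
        o,v=ray(c,uv);M=np.eye(3)-np.outer(v,v);A=A+M;b=b+M@o
    return np.linalg.solve(A,b)
def save(c,n,crop=None,sc=1):
    im=c["img"][:,:,::-1]
    if crop:l,t,r,b=crop;im=im[t:b,l:r]
    cv2.imwrite("pics/"+n,cv2.resize(im,None,fx=sc,fy=sc,interpolation=cv2.INTER_CUBIC))
E
python3 - <<'E'
from h import *
print(bot.read_state())
ims=[]
for n in("scene","side","wrist"):
    c=cam(n);save(c,n+"0.png");print(n,c["T"].round(2).tolist(),c["K"][0,0])
    for k in("gauge","gauge_grip","gauge_seat","stud","stud_axis","pointer","set_tab","beaker","bottle","bracket"):
        print(k,[(np.round(q["position"]).tolist(),round(q["conf"],2)) for q in pinpoint(k,n)][:4],[(np.round(q["bbox"]).tolist(),round(q["conf"],2)) for q in spot_in(k,n)][:4])
E
```

```text
{'time_s': 0.0, 'joint_positions': array([ 2.58590919e-01,  3.85566750e-01,  6.64574689e-03, -4.85183924e-04,
       -1.19396743e+00, -2.58605675e-01]), 'dq': array([ 7.73003852e-04,  1.75935917e-03, -7.36569119e-05,  1.33671033e-03,
       -1.35692706e-03, -1.62537502e-03]), 'joint_torque': array([-9.55001960e-04, -3.92286408e+01,  1.88399577e+01,  4.18616563e+00,
       -4.72148502e-03,  8.27910434e-07]), 'tcp_pos': array([6.24459355e+02, 1.57410903e-02, 2.41225228e+02]), 'tool_rot': array([-0.70703787,  0.70717488,  0.00072083, -0.00079087]), 'wrist_force': array([-0.53637757,  0.53814735, -0.7665532 ]), 'torque': array([-0.02461669, -0.02305738,  0.00335133]), 'finger_force': 0.0, 'grip_width': 1.0024543683176674}
scene [[0.34, 0.58, -0.74, 1612.3], [0.94, -0.21, 0.27, -363.57], [0.01, -0.78, -0.62, 961.8], [0.0, 0.0, 0.0, 1.0]] 470.22235475415465
gauge [([210.0, 239.0], 0.67)] [([186.0, 196.0, 234.0, 249.0], 0.73)]
gauge_grip [([205.0, 201.0], 0.7)] [([187.0, 194.0, 236.0, 249.0], 0.92)]
gauge_seat [([210.0, 234.0], 0.81)] [([184.0, 193.0, 232.0, 246.0], 0.57)]
stud [([318.0, 18
[... 1474 characters left out ...]
.92)]
wrist [[-1.0, -0.0, 0.0, 625.27], [0.0, 0.95, 0.3, -77.98], [-0.0, 0.3, -0.95, 372.89], [0.0, 0.0, 0.0, 1.0]] 340.2657913057738
gauge [] [([311.0, 0.0, 388.0, 54.0], 0.68)]
gauge_grip [] [([313.0, 0.0, 389.0, 58.0], 0.82)]
gauge_seat [] [([310.0, 2.0, 388.0, 56.0], 0.64)]
stud [([327.0, 301.0], 0.9)] [([437.0, 300.0, 460.0, 326.0], 0.85), ([290.0, 235.0, 364.0, 378.0], 0.62)]
stud_axis [] [([286.0, 237.0, 362.0, 380.0], 0.62), ([434.0, 297.0, 463.0, 328.0], 0.57)]
pointer [] []
set_tab [] [([289.0, 234.0, 365.0, 378.0], 0.67)]
beaker [([141.0, 167.0], 0.63)] [([73.0, 145.0, 168.0, 222.0], 0.9)]
bottle [] [([315.0, 0.0, 391.0, 58.0], 0.5)]
bracket [] [([74.0, 146.0, 169.0, 220.0], 0.5)]
```

```bash
python3 - <<'E'
import cv2,numpy as np
a=cv2.imread("pics/scene0.png")[130:300,90:430]; b=cv2.imread("pics/side0.png")[130:370,150:390]
a=cv2.resize(a,(600,300),interpolation=cv2.INTER_CUBIC);b=cv2.resize(b,(300,300),interpolation=cv2.INTER_CUBIC)
w=cv2.resize(cv2.imread("pics/wrist0.png"),(400,300))
o=np.zeros((600,800,3),np.uint8);o[:300,:600]=a;o[300:,:300]=b;o[300:,400:]=w
cv2.imwrite("pics/m0.png",o)
E
```

```text
(no output)
```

View pics/m0.png

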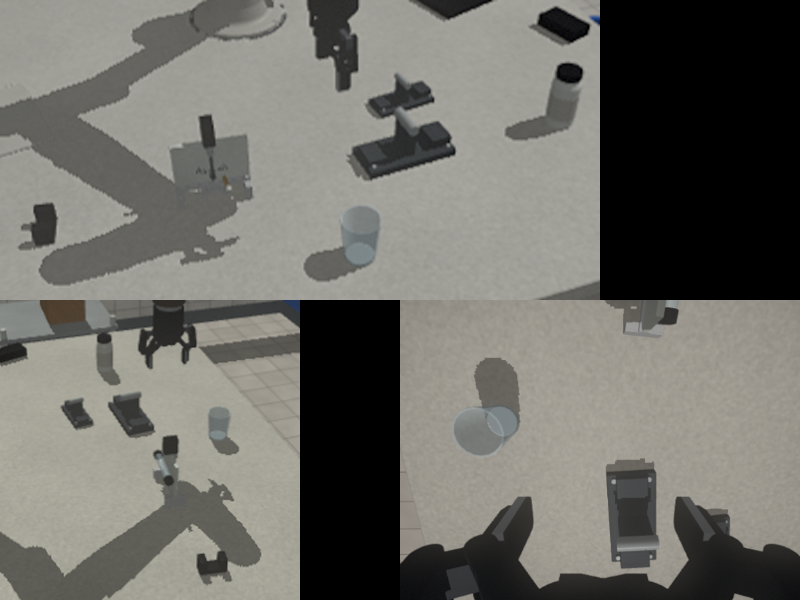

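Candidates: big stud at scene (319,205), small look-alike at (316,182). The only gauge is at (210,222), with its dial facing the scene camera and an orange tab at lower right.

```bash
python3 - <<'E'
from h import *
c=cam("scene");s=cam("side");w=cam("wrist")
print("stud big axis",tri([(c,(319,198)),(s,(258,208))]), onz(c,(319,198),75),onz(s,(258,208),75))
print("small",tri([(c,(316,174)),(s,(209,209))]))
print("grip",tri([(c,(205,201)),(s,(286,245))]),onz(c,(205,201),142),onz(s,(286,245),142))
print("gauge",tri([(c,(210,239)),(s,(284,284))]),"seat",tri([(c,(210,234)),(s,(285,280))]))
print("beaker",onz(c,(293,274),0),onz(s,(326,240),0),"bracket",onz(c,(115,259),0),onz(s,(320,346),0),"bottle",onz(c,(406,197),0),onz(s,(234,184),0))
save(w,"w1.png",(270,200,480,400),3)
E
```

```text
stud big axis [584.39835301 144.48371845  79.68741773] [573.43747128 151.72370278  75.        ] [586.65770622 144.07532379  75.        ]
small [425.07327803 208.89692198  59.43884621]
grip [ 563.08621803 -198.04976923  147.12627979] [ 556.27190777 -196.87491072  142.        ] [ 565.80396952 -191.47141295  142.        ]
gauge [ 5.61403922e+02 -1.96343656e+02  9.35279920e-02] seat [ 562.4594585  -196.37695998   18.20526694]
beaker [778.37415231 -12.87116779   0.        ] [ 7.84878699e+02 -1.71114041e+01 -1.13686838e-13] bracket [ 551.62817813 -470.74326293    0.        ] [ 562.79864161 -470.12269971    0.        ] bottle [578.99008295 473.59846351   0.        ] [589.41129296 481.73262666   0.        ]
```

View pics/w1.png

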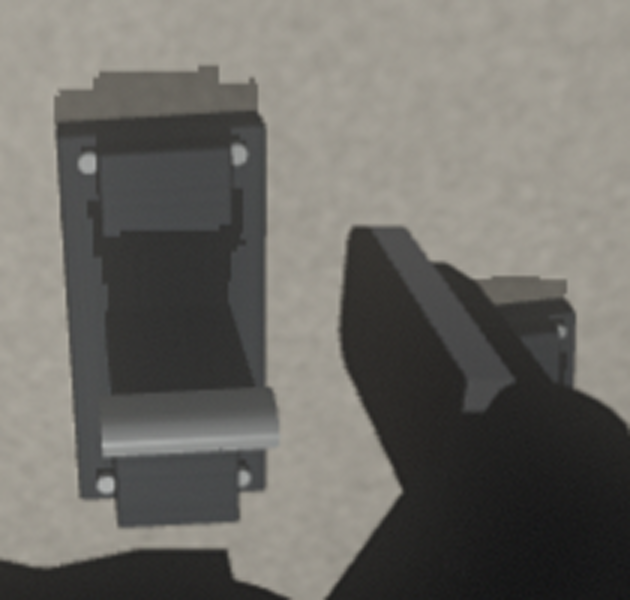

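The large stud's bar spans crop x 103–278 at y≈422, so it runs along world x. The small look-alike is under the right finger at (570,330). Next I measure the base.

```bash
python3 - <<'E'
from h import *
w=cam("wrist")
g=lambda x,y:(270+x/3-.33,200+y/3-.33)
C=[onz(w,g(*p),16) for p in((58,125),(265,118),(265,490),(80,497))]
C=np.array(C);print(C.round(1),np.linalg.norm(np.roll(C,-1,0)-C,axis=1).round(1),C.mean(0))
a=onz(w,g(103,423),80);b=onz(w,g(278,416),80);print(a,b,np.linalg.norm(a-b))
E
```

```text
[[620.7  68.7  16. ]
 [543.   65.8  16. ]
 [532.3 235.2  16. ]
 [610.7 239.1  16. ]] [ 77.7 169.7  78.5 170.7] [576.66135555 152.2308867   16.        ]
[605.76190294 151.67842523  80.        ] [546.45859461 148.66132254  80.        ] 59.38000748128338
```

Call:
{"method": "drive_tool", "body": {
  "plan": [
    {"dp":[40,15,0],"dr":[0,0,0]},
    {"dp":[40,0,0],"dr":[0,0,-8.5]},
    {"dp":[0,0,-12],"dr":[0,0,-8.5]},
    {"dp":[0,0,-12],"dr":[0,0,-8.5]},
    {"dp":[0,0,-12],"dr":[0,0,-8.5]},
    {"dp":[0,0,-12],"dr":[0,0,-8.5]},
    {"dp":[0,0,-12],"dr":[0,0,-8.5]},
    {"dp":[0,0,-12],"dr":[0,0,-8.5]},
    {"dp":[0,0,-12],"dr":[0,0,-8.5]},
    {"dp":[0,0,-12],"dr":[0,0,-8.5]},
    {"dp":[0,0,-12],"dr":[0,0,-8.5]},
    {"dp":[0,0,0],"dr":[0,0,-5]},
    {"dp":[0,0,0],"dr":[0,0,0]},
    {"dp":[0,0,0],"dr":[0,0,0]}
  ]
}}

```text
time_s: 4.75
tcp_pos: [609.8, -79.9, 350.0]
tool_rot: [1.0, -0.001, -0.0, -0.0]
wrist_force: [0.4, -0.1, -0.5]
grip_width: 0.998
finger_force: 0.0
```

```bash
python3 - <<'E'
from h import *
w=cam("wrist");save(w,"w2.png");print(w["T"].round(3))
for k in("gauge_grip","pointer","set_tab","gauge_seat","stud_axis"):
    print(k,[(np.round(q["position"]).tolist(),round(q["conf"],2)) for q in pinpoint(k,"wrist")][:3])
E
```

```text
[[-2.00000e-03 -9.53000e-01 -3.02000e-01  6.87626e+02]
 [-1.00000e+00  2.00000e-03  1.00000e-03 -8.06550e+01]
 [ 0.00000e+00  3.02000e-01 -9.53000e-01  4.80535e+02]
 [ 0.00000e+00  0.00000e+00  0.00000e+00  1.00000e+00]]
gauge_grip [([392.0, 224.0], 0.71), ([122.0, 185.0], 0.33)]
pointer [([382.0, 203.0], 0.66)]
set_tab []
gauge_seat [([361.0, 194.0], 0.7)]
stud_axis [([91.0, 199.0], 0.97), ([75.0, 292.0], 0.8)]
```

View pics/w2.png

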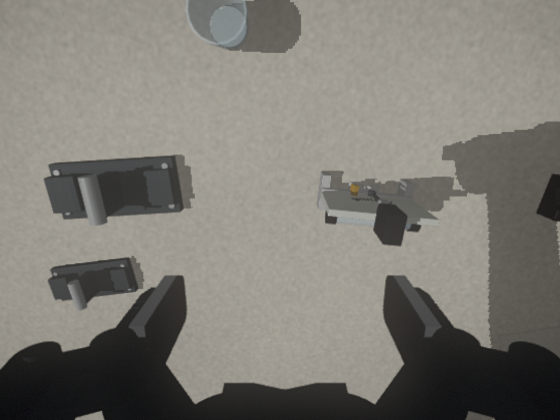

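```bash
python3 - <<'E'
import cv2
im=cv2.imread("pics/w2.png")[160:260,300:450];cv2.imwrite("pics/w3.png",cv2.resize(im,None,fx=5,fy=5,interpolation=cv2.INTER_CUBIC))
E
```

```text
(no output)
```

View pics/w3.png

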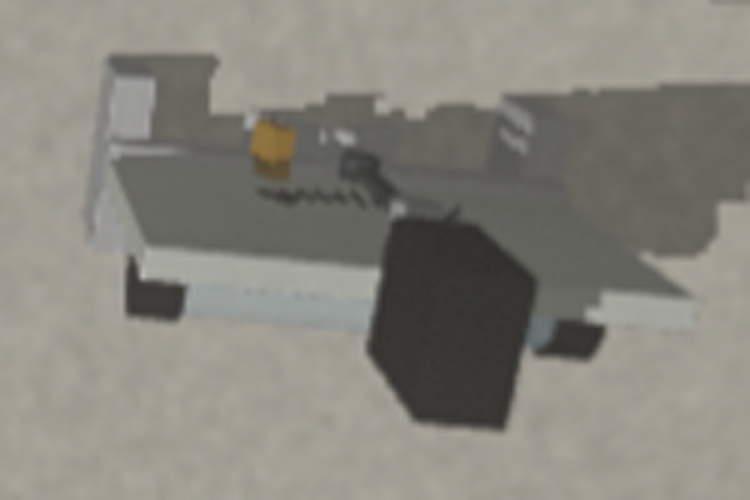

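The gauge dial faces up-image (+x), with its plate top edge running from (148,247) to (697,297). The brass tab at (272,140) is on the +y side. Now I fit the pose.

```bash
cat >> h.py <<'E'
def fit(w,M,U,x0):
    from scipy.optimize import least_squares
    M=np.array(M,float)
    f=lambda p:(proj(w,R.from_rotvec([0,0,p[2]]).apply(M)+[p[0],p[1],0])-U).ravel()
    return least_squares(f,x0,x_scale=[10,10,.1])
E
python3 - <<'E'
from h import *
w=cam("wrist")
g=lambda x,y:(300+x/5-.4,160+y/5-.4)
M=[(4,63,118),(4,-63,118),(-4,63,118),(-4,-63,118),(-17,10,159),(-17,-10,159),(17,-10,159)]
U=np.array([g(*p) for p in((148,247),(697,297),(140,280),(692,328),(418,420),(503,430),(537,285))])
r=fit(w,M,U,[562,-197,0]);print(r.x,r.fun.round(1))
p=r.x;o,v=ray(w,g(272,145));Rz=R.from_rotvec([0,0,p[2]])
og=Rz.inv().apply(o-[p[0],p[1],0]);vg=Rz.inv().apply(v)
for X in(5,8,12):
    q=og+vg*(X-og[0])/vg[0];print(q,np.arctan2(q[1],105-q[2]),np.hypot(q[1],105-q[2]))
# stud
M=[(40,85,16),(-40,85,16),(40,-85,16),(-40,-85,16)]
E
```

```text
[ 5.68070558e+02 -1.91367480e+02 -9.52699622e-02] [-1.2 -0.2  0.8 -0.1 -0.5 -0.   0.2  0.4 -1.4  1.1  1.   0.8  1.  -1.7]
[ 5.         11.88760641  5.75103452] 0.11920772566891223 99.95835300304334
[ 8.         15.06823291 19.50789755] 0.17446109926166575 86.80985672797567
[12.         19.30906825 37.85038158] 0.2799986933861582 69.87067604228594
```

Call:
{"method": "drive_tool", "body": {
  "plan": [
    {"dp":[-10,28,20],"dr":[0,0,0]},
    {"dp":[-11,28,20],"dr":[0,0,0]},
    {"dp":[-10,28,20],"dr":[0,0,0]},
    {"dp":[-11,28,20],"dr":[0,0,5.5]},
    {"dp":[0,0,30],"dr":[0,0,0]},
    {"dp":[0,0,20],"dr":[0,0,0]},
    {"dp":[0,0,0],"dr":[0,0,0]},
    {"dp":[0,0,0],"dr":[0,0,0]}
  ]
}}

```text
time_s: 5.9
tcp_pos: [568.4, -192.2, 220.9]
tool_rot: [0.999, -0.048, 0.0, 0.0]
wrist_force: [0.3, -0.4, 0.5]
grip_width: 1.005
finger_force: 0.0
```

```bash
python3 - <<'E'
from h import *
w=cam("wrist");save(w,"w4.png",(140,100,420,310),2.8);s=bot.read_state();print(s["time_s"],s["tcp_pos"])
E
```

```text
5.95 [ 568.89738315 -192.09924941  221.70278322]
```

View pics/w4.png

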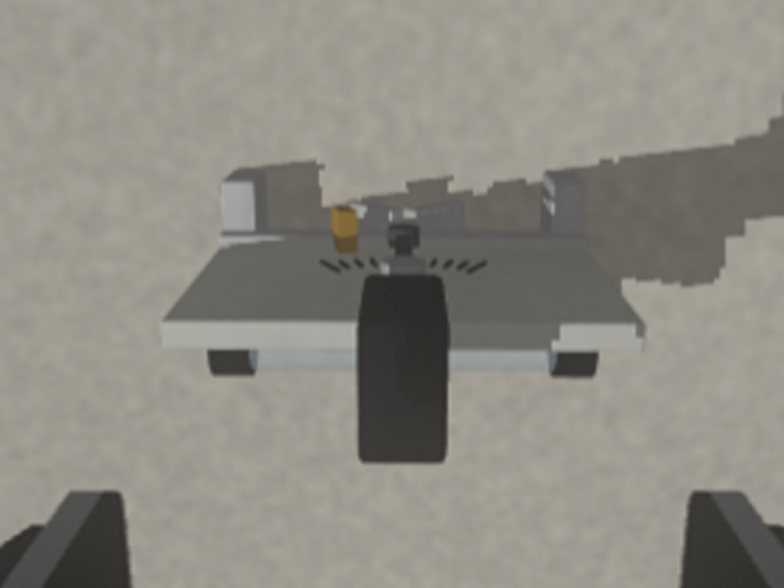

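The grip (358–447, 275–460) is centred between the fingers and square to them. The tab is at (345,228) and the pointer end at (403,238).

```bash
python3 - <<'E'
from h import *
w=cam("wrist")
g=lambda x,y:(140+x/2.8-.3,100+y/2.8-.3)
M=[(4,63,118),(4,-63,118),(-4,63,118),(-4,-63,118),(-17,10,159),(-17,-10,159)]
U=np.array([g(*p) for p in((163,322),(640,322),(163,345),(643,348),(358,460),(447,460))])
r=fit(w,M,U,[562,-197,0]);print(r.x,r.fun.round(1))
p=r.x;Rz=R.from_rotvec([0,0,p[2]])
W=lambda m:proj(w,Rz.apply(np.atleast_2d(m))+[p[0],p[1],0])
C=lambda uv:(np.array(uv)+.3-[140,100])*2.8
# tab top edge & bottom predicted for angles
for X in(5,8,12):
  for t in(.15,.2,.25,.3):
    print(X,t,[C(W([X,rr*np.sin(t)+e*3*np.cos(t),105-rr*np.cos(t)])[0]).round(0).tolist() for rr,e in((64,-1),(64,1),(76,-1),(76,1))])
print("ptr",C(W([12,0,105])[0]),C(W([12,0,42])[0]))
E
```

```text
[ 5.68718736e+02 -1.91941522e+02 -9.86223431e-02] [-1.8 -1.6  2.5 -1.1 -1.   0.7  0.6  0.1 -0.3  1.  -0.1  1.1]
5 0.15 [[383.0, 247.0], [366.0, 247.0], [379.0, 239.0], [362.0, 239.0]]
5 0.2 [[374.0, 247.0], [356.0, 247.0], [368.0, 239.0], [351.0, 239.0]]
5 0.25 [[364.0, 248.0], [347.0, 248.0], [357.0, 240.0], [340.0, 240.0]]
5 0.3 [[355.0, 248.0], [337.0, 248.0], [346.0, 241.0], [329.0, 241.0]]
8 0.15 [[383.0, 238.0], [366.0, 238.0], [379.0, 231.0], [362.0, 230.0]]
8 0.2 [[374.0, 238.0], [356.0, 238.0], [368.0, 231.0], [351.0, 231.0]]
8 0.25 [[364.0, 239.0], [347.0, 239.0], [357.0, 231.0], [340.0, 231.0]]
8 0.3 [[355.0, 239.0], [337.0, 239.0], [346.0, 232.0], [329.0, 232.0]]
12 0.15 [[383.0, 226.0], [365.0, 226.0], [379.0, 219.0], [362.0, 219.0]]
12 0.2 [[374.0, 227.0], [356.0, 227.0], [368.0, 219.0], [351.0, 219.0]]
12 0.25 [[364.0, 227.0], [346.0, 227.0], [357.0, 220.0], [340.0, 220.0]]
12 0.3 [[354.0, 228.0], [337.0, 228.0], [346.0, 221.0], [329.0, 220.0]]
ptr [402.80835327 275.33310374] [403.16890237 226.52655687]
```

Call:
{"method": "drive_tool", "body": {
  "plan": [
    {"dp":[0,0,25],"dr":[0,0,0]},
    {"dp":[0,0,25],"dr":[0,0,0]},
    {"dp":[0,0,20],"dr":[0,0,0]},
    {"dp":[0,0,13],"dr":[0,0,0]},
    {"dp":[0,0,0],"dr":[0,0,0]},
    {"dp":[0,0,0],"dr":[0,0,0]}
  ]
}}

```text
time_s: 6.6
tcp_pos: [568.9, -192.1, 138.5]
tool_rot: [0.999, -0.048, 0.001, 0.0]
wrist_force: [-0.7, 0.6, -0.1]
grip_width: 1.001
finger_force: 0.0
```

Call:
{"method": "drive_tool", "body": {
  "plan": [
    {"dp":[0,0,0],"dr":[0,0,0]},
    {"dp":[0,0,0],"dr":[0,0,0]},
    {"dp":[0,0,0],"dr":[0,0,0]},
    {"dp":[0,0,0],"dr":[0,0,0]},
    {"dp":[0,0,0],"dr":[0,0,0]},
    {"dp":[0,0,0],"dr":[0,0,0]},
    {"dp":[0,0,0],"dr":[0,0,0]},
    {"dp":[0,0,0],"dr":[0,0,0]},
    {"dp":[0,0,0],"dr":[0,0,0]},
    {"dp":[0,0,0],"dr":[0,0,0]}
  ],
  "claw": 0,
  "force": 70
}}

```text
time_s: 7.6
tcp_pos: [568.2, -191.8, 137.7]
tool_rot: [0.999, -0.048, 0.0, -0.0]
wrist_force: [-0.5, 3.0, 5.1]
grip_width: 0.225
finger_force: 69.8
```

Call:
{"method": "drive_tool", "body": {
  "plan": [
    {"dp":[0,0,-10],"dr":[0,0,0]},
    {"dp":[0,0,-25],"dr":[0,0,0]},
    {"dp":[0,0,-40],"dr":[0,0,0]},
    {"dp":[0,0,-40],"dr":[0,0,-4]},
    {"dp":[0,0,-40],"dr":[0,0,-4.9]},
    {"dp":[2,-21,0],"dr":[0,0,0]},
    {"dp":[4,-40,0],"dr":[0,0,0]},
    {"dp":[4,-45,0],"dr":[0,0,0]},
    {"dp":[4,-45,0],"dr":[0,0,0]},
    {"dp":[4,-40,0],"dr":[0,0,0]},
    {"dp":[2,-20,0],"dr":[0,0,0]},
    {"dp":[0,0,0],"dr":[0,0,0]},
    {"dp":[0,0,0],"dr":[0,0,0]},
    {"dp":[0,0,0],"dr":[0,0,0]},
    {"dp":[0,0,0],"dr":[0,0,0]}
  ]
}}

```text
time_s: 9.1
tcp_pos: [575.2, 18.7, 291.9]
tool_rot: [1.0, 0.029, -0.001, 0.0]
wrist_force: [-0.0, 0.1, -5.1]
grip_width: 0.224
finger_force: 69.7
```

```bash
python3 - <<'E'
from h import *
w=cam("wrist");save(w,"w5.png");s=bot.read_state();print(s["time_s"],s["tcp_pos"],s["wrist_force"],s["torque"]);print(w["T"].round(4).tolist())
np.save("w5T.npy",w["T"])
for n in("wrist","scene","side"):
    c=cam(n);save(c,n+"5.png")
    print(n,[(np.round(q["position"],1).tolist(),round(q["conf"],2)) for q in pinpoint("stud_axis",n)][:3])
E
```

```text
9.15 [575.25515305  18.77882523 292.06110441] [ 0.67759928  0.82991173 -5.02271163] [-0.02329769 -0.01450476  0.07434129]
[[0.0575, -0.9516, -0.3019, 652.9198], [-0.9983, -0.0547, -0.0178, 22.6503], [0.0005, 0.3024, -0.9532, 422.3799], [0.0, 0.0, 0.0, 1.0]]
wrist [([116.9, 284.3], 0.82), ([150.3, 175.0], 0.78)]
scene [([321.1, 198.9], 0.96), ([315.9, 175.1], 0.69)]
side [([256.4, 204.7], 0.94), ([209.0, 207.2], 0.66)]
```

View pics/w5.png

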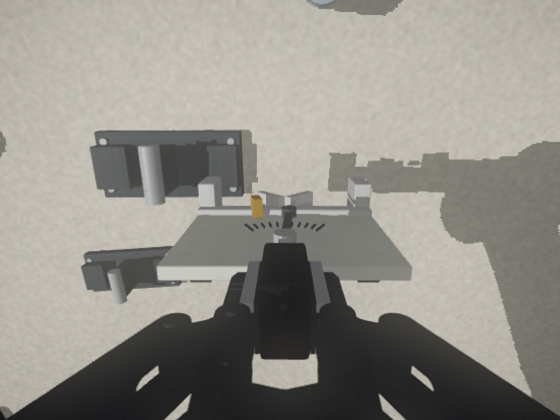

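The gauge is held square. The stud bar runs from about (150,147) to (153,203), and its base corners are (96,132), (243,130) and (243,195).

```bash
python3 - <<'E'
from h import *
import cv2
a=cv2.imread("pics/w5.png")[120:215,80:260];cv2.imwrite("pics/a.png",cv2.resize(a,None,fx=4.4,fy=4.4,interpolation=cv2.INTER_CUBIC))
w=cam("wrist")
a=onz(w,(151,146.5),75);b=onz(w,(153,201),75);print(a,b,(a+b)/2,np.linalg.norm(a-b),np.arctan2((a-b)[1],(a-b)[0]))
print(onz(w,(151,175),75))
c=cam("scene");s=cam("side");print(tri([(c,(321.1,198.9)),(s,(256.4,204.7))]),onz(c,(321.1,198.9),75),onz(s,(256.4,204.7),75))
E
```

```text
[605.57806932 155.28005378  75.        ] [548.53607442 156.62689074  75.        ] [577.05707187 155.95347226  75.        ] 57.05789297763616 -0.023606936575757256
[576.39235943 157.05599487  75.        ]
[584.91430507 154.15245332  81.39642592] [579.79024261 155.98683678  75.        ] [588.2582921  167.96384199  75.        ]
```

View pics/a.png

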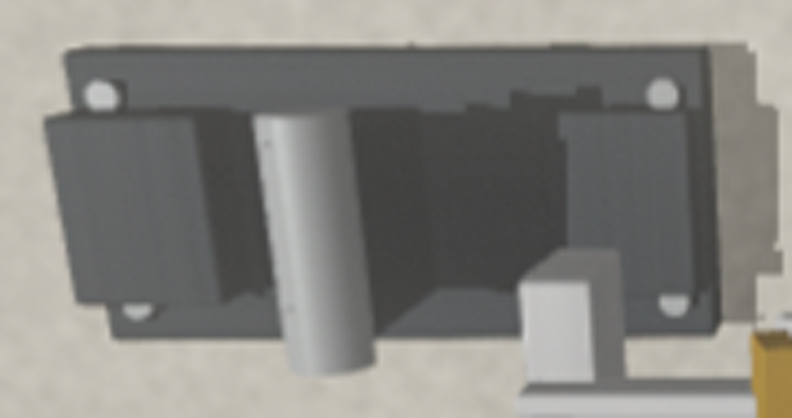

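```bash
python3 - <<'E'
from h import *
w=cam("wrist");w["T"]=np.load("w5T.npy")
g=lambda x,y:(80+x/4.4-.4,120+y/4.4-.4)
M=[(40,85,16),(40,-85,16),(-40,-85,16),(-40,85,16)]
U=np.array([g(*p) for p in((67,52),(708,47),(718,332),(113,337))])
r=fit(w,M,U,[576,152,.05]);print("base",r.x,r.fun.round(1))
a=onz(w,g(301,112),75);b=onz(w,g(332,374),85);b75=onz(w,g(332,374),75);print(a,b,b75)
C=lambda uv:(np.array(uv)+.4-[80,120])*4.4
for q in((576,152,.055),(577,155,.055),tuple(r.x)):
    print(q,C(proj(w,R.from_rotvec([0,0,q[2]]).apply([(30,0,75),(-30,0,75),(-30,0,85)])+[q[0],q[1],0])).round(0).tolist())
E
```

```text
base [5.77456302e+02 1.53678905e+02 6.51323461e-02] [-1.4 -1.2  0.4 -0.7  1.1  1.3 -0.   1.1]
[606.58993712 156.9684463   75.        ] [547.63519154 149.82627162  85.        ] [544.5145377  153.59579066  75.        ]
(576, 152, 0.055) [[316.0, 116.0], [345.0, 369.0], [330.0, 380.0]]
(577, 155, 0.055) [[302.0, 110.0], [332.0, 364.0], [317.0, 376.0]]
(np.float64(577.4563015215228), np.float64(153.67890503276027), np.float64(0.06513234613159907)) [[307.0, 109.0], [339.0, 362.0], [324.0, 374.0]]
```

Call:
{"method": "drive_tool", "body": {
  "plan": [
    {"dp":[2,-25,0],"dr":[0,0,0]},
    {"dp":[2,-40,0],"dr":[0,0,0]},
    {"dp":[3,-40,0],"dr":[0,0,0]},
    {"dp":[2,-30,0],"dr":[0,0,0]},
    {"dp":[0,0,25],"dr":[0,0,0]},
    {"dp":[0,0,25],"dr":[0,0,0]},
    {"dp":[0,0,15],"dr":[0,0,0]},
    {"dp":[0,0,10],"dr":[0,0,0]},
    {"dp":[0,0,0],"dr":[0,0,0]},
    {"dp":[0,0,0],"dr":[0,0,0]},
    {"dp":[0,0,0],"dr":[0,0,0]}
  ]
}}

```text
time_s: 10.75
tcp_pos: [577.2, 155.4, 218.7]
tool_rot: [1.0, 0.03, 0.001, -0.0]
wrist_force: [0.6, -0.0, -5.1]
grip_width: 0.223
finger_force: 70.1
```

Call:
{"method": "drive_tool", "body": {
  "plan": [
    {"dp":[0,0,5],"dr":[0,0,0]},
    {"dp":[0,0,5],"dr":[0,0,0]},
    {"dp":[0,0,0],"dr":[0,0,0]}
  ]
}}

```text
time_s: 11.05
tcp_pos: [575.8, 154.9, 206.3]
tool_rot: [1.0, 0.03, -0.001, 0.0]
wrist_force: [0.1, -0.1, -5.7]
grip_width: 0.225
finger_force: 70.3
```

```bash
python3 - <<'E'
from h import *
c=cam("scene")
for i in range(4):
    s=bot.read_state();print(s["tcp_pos"].round(1),s["wrist_force"].round(1),s["torque"].round(2));cam("wrist")
im=c["img"][110:260,250:390,::-1]; d=cam("wrist")["img"][100:310,140:420,::-1]
o=np.zeros((600,800,3),np.uint8);o[:429,:400]=cv2.resize(im,(400,429),interpolation=2);o[:300,400:]=cv2.resize(d,(400,300));cv2.imwrite("pics/m6.png",o)
E
```

```text
[576.  154.9 206.7] [ 0.5  0.3 -6. ] [ 0.01 -0.06  0.01]
[576.3 155.  207.1] [ 0.1 -0.9 -6. ] [-0.04  0.04 -0.01]
[576.5 155.1 207.3] [-0.3 -0.4 -4.8] [0.01 0.   0.04]
[576.6 155.1 207.4] [ 0.3 -0.5 -5.3] [-0.06  0.02 -0.02]
```

View pics/m6.png

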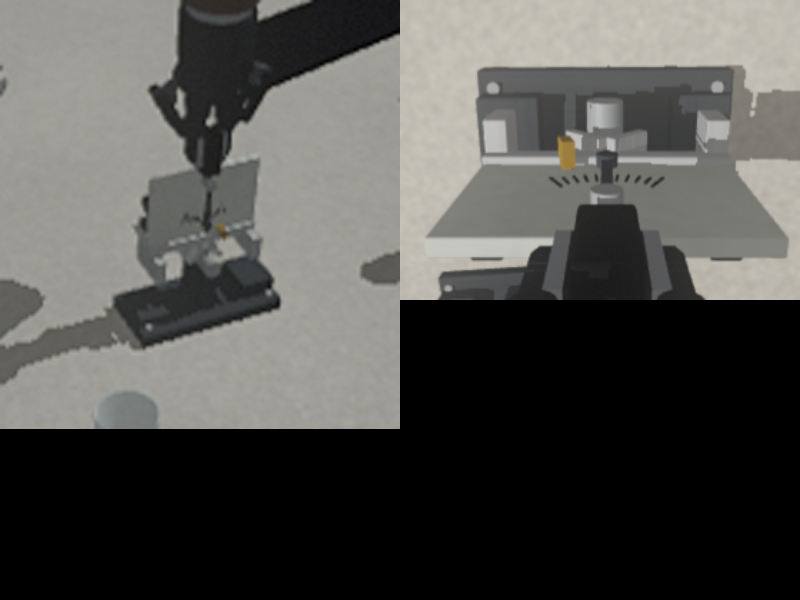

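The bar end (604,115) sits in line with the pointer (606,165), so the notch is centred over the bar. Next I lower it gently.

Call:
{"method": "drive_tool", "body": {
  "plan": [
    {"dp":[0,0,1.5],"dr":[0,0,0]},
    {"dp":[0,0,1.5],"dr":[0,0,0]},
    {"dp":[0,0,0],"dr":[0,0,0]},
    {"dp":[0,0,0],"dr":[0,0,0]}
  ]
}}

```text
time_s: 11.75
tcp_pos: [576.4, 155.1, 204.2]
tool_rot: [1.0, 0.03, -0.0, 0.0]
wrist_force: [-0.0, -0.4, -5.3]
grip_width: 0.225
finger_force: 70.3
```

Call:
{"method": "drive_tool", "body": {
  "plan": [
    {"dp":[0,0,1],"dr":[0,0,0]},
    {"dp":[0,0,0],"dr":[0,0,0]},
    {"dp":[0,0,0],"dr":[0,0,0]}
  ]
}}

```text
time_s: 12.05
tcp_pos: [576.6, 155.3, 203.4]
tool_rot: [1.0, 0.03, 0.0, -0.0]
wrist_force: [1.2, 0.7, -5.0]
grip_width: 0.218
finger_force: 70.4
```

Call:
{"method": "drive_tool", "body": {
  "plan": [
    {"dp":[0,0,1],"dr":[0,0,0]},
    {"dp":[0,0,0],"dr":[0,0,0]},
    {"dp":[0,0,0],"dr":[0,0,0]}
  ]
}}

```text
time_s: 12.35
tcp_pos: [576.7, 155.5, 202.9]
tool_rot: [1.0, 0.03, 0.001, -0.0]
wrist_force: [0.1, 0.5, -1.8]
grip_width: 0.225
finger_force: 70.7
```

Call:
{"method": "drive_tool", "body": {
  "plan": [
    {"dp":[0,0,0.5],"dr":[0,0,0]},
    {"dp":[0,0,0],"dr":[0,0,0]},
    {"dp":[0,0,0],"dr":[0,0,0]}
  ]
}}

```text
time_s: 12.65
tcp_pos: [576.9, 155.5, 202.8]
tool_rot: [1.0, 0.03, 0.001, -0.0]
wrist_force: [-1.4, 1.8, 2.7]
grip_width: 0.227
finger_force: 71.3
```

Seated: contact is about 8 N and the height matches the prediction. Next I rock it about the bar axis, 127.8 mm ahead of the TCP.

Call:
{"method": "drive_tool", "body": {
  "plan": [
    {"dp":[0,-2.23,0.02],"dr":[-1,0,0]},
    {"dp":[0,-4.46,0.08],"dr":[-2,0,0]},
    {"dp":[0,-2.23,0.02],"dr":[-1,0,0]},
    {"dp":[0,0,0],"dr":[0,0,0]},
    {"dp":[0,0,0],"dr":[0,0,0]}
  ]
}}

```text
time_s: 13.15
tcp_pos: [576.6, 164.6, 202.5]
tool_rot: [0.999, 0.03, 0.002, 0.035]
wrist_force: [-1.7, 2.6, 5.5]
grip_width: 0.226
finger_force: 71.7
```

Call:
{"method": "drive_tool", "body": {
  "plan": [
    {"dp":[0,-4.46,0.08],"dr":[-2,0,0]},
    {"dp":[0,-4.46,0.08],"dr":[-2,0,0]},
    {"dp":[0,-4.46,0.08],"dr":[-2,0,0]},
    {"dp":[0,-4.46,0.08],"dr":[-2,0,0]},
    {"dp":[0,-4.46,0.08],"dr":[-2,0,0]},
    {"dp":[0,0,0],"dr":[0,0,0]},
    {"dp":[0,0,0],"dr":[0,0,0]},
    {"dp":[0,0,0],"dr":[0,0,0]}
  ]
}}

```text
time_s: 13.95
tcp_pos: [575.5, 186.7, 199.0]
tool_rot: [0.992, 0.03, 0.005, 0.122]
wrist_force: [0.2, 3.6, 5.6]
grip_width: 0.224
finger_force: 71.8
```

Call:
{"method": "drive_tool", "body": {
  "plan": [
    {"dp":[0,0,0],"dr":[0,0,0]},
    {"dp":[0,0,0],"dr":[0,0,0]},
    {"dp":[0,0,0],"dr":[0,0,0]},
    {"dp":[0,0,0],"dr":[0,0,0]},
    {"dp":[0,0,0],"dr":[0,0,0]},
    {"dp":[0,0,0],"dr":[0,0,0]},
    {"dp":[0,0,0],"dr":[0,0,0]},
    {"dp":[0,0,0],"dr":[0,0,0]},
    {"dp":[0,0,0],"dr":[0,0,0]},
    {"dp":[0,0,0],"dr":[0,0,0]},
    {"dp":[0,0,0],"dr":[0,0,0]}
  ]
}}

```text
time_s: 15.05
tcp_pos: [575.5, 186.7, 199.0]
tool_rot: [0.992, 0.03, 0.005, 0.121]
wrist_force: [-0.7, 4.2, 5.2]
grip_width: 0.225
finger_force: 71.8
```

```bash
python3 - <<'E'
from h import *
w=cam("wrist");save(w,"w7full.png");c=cam("scene");save(c,"s7full.png")
s=bot.read_state();print(s["time_s"],s["tcp_pos"].round(1),s["wrist_force"].round(1))
o=np.zeros((600,800,3),np.uint8)
o[:,:440]=cv2.resize(w["img"][150:270,230:318,::-1],(440,600),interpolation=2)
o[:420,440:]=cv2.resize(c["img"][150:220,300:360,::-1],(360,420),interpolation=2);cv2.imwrite("pics/m7.png",o)
E
```

```text
15.15 [575.5 186.7 199. ] [-1.2  2.9  5.5]
```

View pics/m7.png

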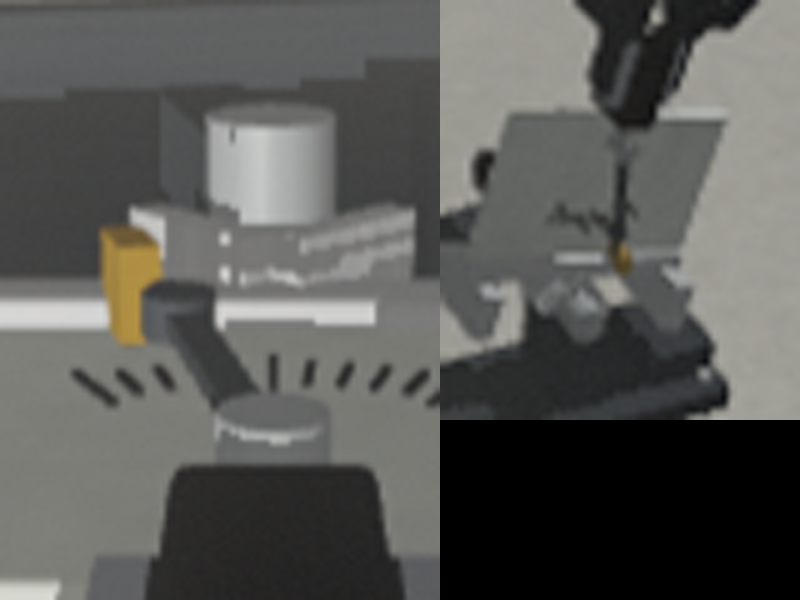

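The pointer bob at (178,300) just touches the tab (100–160, 228–343) visually and needs a slightly larger tilt. I project the model to get the remaining angle.

```bash
python3 - <<'E'
from h import *
w=cam("wrist");s=bot.read_state()
B=R.from_quat(s["tool_rot"]);t=s["tcp_pos"]
def G(m):
    m=np.atleast_2d(m)-[0,0,137.7]; return B.apply(m*[1,-1,-1])+t
C=lambda uv:(np.array(uv)+.4-[230,150])*5
P=lambda m:C(proj(w,G(m))).round(0).tolist()
print("tilt",B.apply([0,0,-1]))
print("plate bottom edge z34",P([(4,0,34),(4,20,34)]),"grip top",P([(17,10,159),(17,-10,159)]))
for X in(12,16,20):print("pivot",X,P([X,0,105]),"tip",P([X,63*np.sin(.244),105-63*np.cos(.244)]),P([X,57*np.sin(.244),105-57*np.cos(.244)]))
for th in(.22,.25,.28,.31):
  for X in(4,16):
    print(th,X,P([(X,rr*np.sin(th)+e*3*np.cos(th),105-rr*np.cos(th)+e*3*np.sin(th)) for rr,e in((64,-1),(64,1),(76,1),(76,-1))]))
E
```

```text
tilt [-0.01738192  0.24077014  0.97042651]
plate bottom edge z34 [[272.0, 316.0], [134.0, 316.0]] grip top [[131.0, 665.0], [409.0, 665.0]]
pivot 12 [[271.0, 448.0]] tip [[161.0, 282.0]] [[169.0, 294.0]]
pivot 16 [[271.0, 412.0]] tip [[161.0, 254.0]] [[169.0, 265.0]]
pivot 20 [[271.0, 375.0]] tip [[160.0, 225.0]] [[168.0, 236.0]]
0.22 4 [[193.0, 333.0], [151.0, 335.0], [138.0, 310.0], [179.0, 308.0]]
0.22 16 [[192.0, 250.0], [149.0, 252.0], [136.0, 231.0], [177.0, 228.0]]
0.25 4 [[180.0, 333.0], [137.0, 337.0], [123.0, 312.0], [163.0, 309.0]]
0.25 16 [[178.0, 250.0], [135.0, 253.0], [121.0, 232.0], [162.0, 229.0]]
0.28 4 [[166.0, 334.0], [124.0, 338.0], [107.0, 313.0], [148.0, 310.0]]
0.28 16 [[164.0, 251.0], [121.0, 254.0], [105.0, 233.0], [146.0, 230.0]]
0.31 4 [[152.0, 335.0], [110.0, 339.0], [92.0, 315.0], [133.0, 311.0]]
0.31 16 [[150.0, 252.0], [107.0, 256.0], [89.0, 234.0], [130.0, 231.0]]
```

Call:
{"method": "drive_tool", "body": {
  "plan": [
    {"dp":[0,-2.68,0.03],"dr":[-1.2,0,0]},
    {"dp":[0,-2.68,0.03],"dr":[-1.2,0,0]},
    {"dp":[0,0,0],"dr":[0,0,0]},
    {"dp":[0,0,0],"dr":[0,0,0]},
    {"dp":[0,0,0],"dr":[0,0,0]},
    {"dp":[0,0,0],"dr":[0,0,0]},
    {"dp":[0,0,0],"dr":[0,0,0]},
    {"dp":[0,0,0],"dr":[0,0,0]},
    {"dp":[0,0,0],"dr":[0,0,0]},
    {"dp":[0,0,0],"dr":[0,0,0]},
    {"dp":[0,0,0],"dr":[0,0,0]},
    {"dp":[0,0,0],"dr":[0,0,0]},
    {"dp":[0,0,0],"dr":[0,0,0]},
    {"dp":[0,0,0],"dr":[0,0,0]},
    {"dp":[0,0,0],"dr":[0,0,0]},
    {"dp":[0,0,0],"dr":[0,0,0]},
    {"dp":[0,0,0],"dr":[0,0,0]},
    {"dp":[0,0,0],"dr":[0,0,0]}
  ]
}}

```text
time_s: 17.0
tcp_pos: [575.2, 191.9, 197.6]
tool_rot: [0.989, 0.03, 0.006, 0.143]
wrist_force: [-0.5, 3.4, 6.2]
grip_width: 0.225
finger_force: 72.0
```

```bash
python3 - <<'E'
from h import *
w=cam("wrist");c=cam("scene")
s=bot.read_state();print(s["time_s"],s["tcp_pos"].round(1),s["wrist_force"].round(1),R.from_quat(s["tool_rot"]).apply([0,0,-1]))
o=np.zeros((600,800,3),np.uint8)
o[:,:440]=cv2.resize(w["img"][150:270,230:318,::-1],(440,600),interpolation=2)
o[:420,440:]=cv2.resize(c["img"][150:220,300:360,::-1],(360,420),interpolation=2);cv2.imwrite("pics/m8.png",o)
E
```

```text
17.1 [575.2 192.  197.6] [-1.5  3.1  6.7] [-0.01979405  0.28234892  0.95910755]
```

View pics/m8.png

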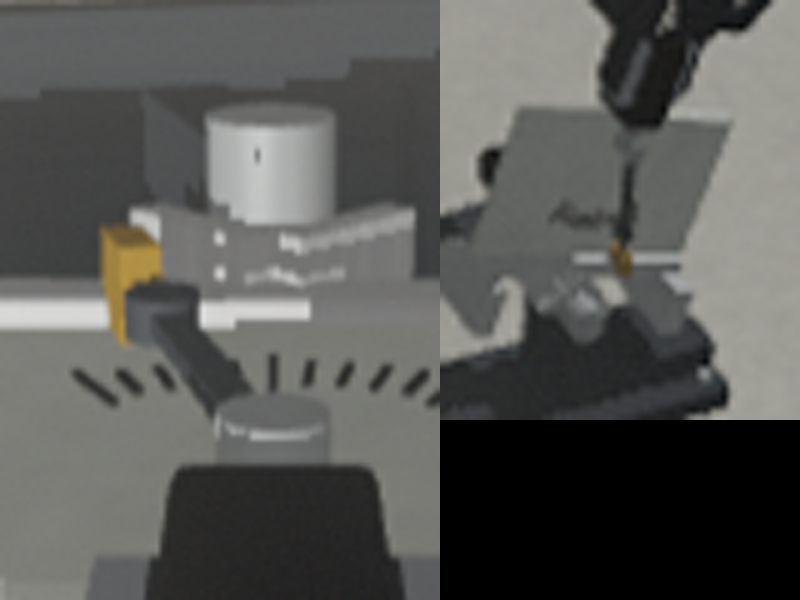

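```bash
python3 - <<'E'
from h import *
c=cam("scene");s=bot.read_state()
B=R.from_quat(s["tool_rot"]);t=s["tcp_pos"]
G=lambda m:B.apply((np.atleast_2d(m)-[0,0,137.7])*[1,-1,-1])+t
P=lambda m:((proj(c,G(m))+.4-[300,150])*6+[440,0]).round(1).tolist()
print("pivot,tip",P([(12,0,105),(12,63*np.sin(.286),105-63*np.cos(.286))]))
for th in(.24,.28,.32):
  print(th,P([(10,rr*np.sin(th),105-rr*np.cos(th)) for rr in(64,70,76)]))
im=c["img"].astype(int)[150:220,300:360];m=(im[...,0]-im[...,2]>50)
v,u=np.nonzero(m);print("orange centroid",(u.mean()+.5)*6+440,(v.mean()+.5)*6,len(u))
v2,u2=np.nonzero(im.sum(2)<170)
for r in range(27,40):print(r*6,[int(x)*6+440 for x in u2[(v2==r)&(u2>25)&(u2<37)]])
print(s["time_s"])
E
```

```text
pivot,tip [[637.7, 147.8], [628.3, 250.0]]
0.24 [[621.2, 250.7], [619.9, 260.3], [618.6, 269.8]]
0.28 [[625.6, 249.6], [624.7, 259.1], [623.8, 268.5]]
0.32 [[630.1, 248.4], [629.6, 257.7], [629.1, 267.0]]
orange centroid 629.0 261.0 1
162 []
168 [626]
174 [626]
180 [626]
186 [626]
192 [626]
198 [626]
204 [620, 626]
210 [620, 626]
216 [620, 626]
222 [614, 620, 626]
228 [614, 620, 626]
234 [620, 626]
17.15
```

The wrist and scene views both put the tab at about 0.285 rad. The gauge tilt is 0.286, and the gauge is steady and pressed down at about 11 N. I'm handing in now.

```bash
python3 -c "
from cell import ticket
print(ticket.sign_off())"
```

```text
the job is handed in; nothing more can be done
None
```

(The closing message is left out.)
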